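# Hang the charged bar lamps and take the failed one down

## Task

Get the bar's cordless lamps up for the evening: first switch the charging dock off while the charged (amber) lamps are still plugged in, then unplug every charged lamp and hang each on a screw of its own on the ledge's pine upstand, screw head through the keyhole in the lamp's back and the lamp pulled down until it locks. The failed lamp with the dark lens that hangs there now must come off its screw and go into the plywood caddy for repair; leave the mug, the bottle and the shaker where they stand.

Things in the scene. Friction and masses are not known exactly. Their poses are not given: they have to be found in the camera images.
- ledge: Raised drinks ledge of the bar, fixed, 470 mm long (its y), 181 mm high: a pine upstand with a brown board reaching 150 mm to the far side. Origin: at counter height, middle of the upstand's bare vertical face, which looks to the ledge's -x (towards the robot). Three screws stick out of this face; nothing overhangs it.
- screw0 (a point): Point on the upstand's face at the axis of a brass-headed screw, 150 mm above the counter, 130 mm towards the -y end (axes as the ledge's). The screw stands out along the ledge's -x: shank 6 mm thick and 8 mm long, then a head 14 mm across and 5 mm thick (13 mm out in all).
- screw1 (a point): Point on the upstand's face at the axis of a brass-headed screw, 150 mm above the counter, in the middle (axes as the ledge's). The screw stands out along the ledge's -x: shank 6 mm thick and 8 mm long, then a head 14 mm across and 5 mm thick (13 mm out in all).
- screw2 (a point): Point on the upstand's face at the axis of a brass-headed screw, 150 mm above the counter, 130 mm towards the +y end (axes as the ledge's). The screw stands out along the ledge's -x: shank 6 mm thick and 8 mm long, then a head 14 mm across and 5 mm thick (13 mm out in all).
- dock: Black charging dock, fixed, 85 (x) x 375 (y -150 to +225) x 33 mm high. Origin: on the counter under the middle of three pockets 115 mm apart along y; switch lever on a grey block at y 188 mm. Sprung balls in each pocket hold a lamp's foot: pulling it straight up takes about 8 to 14 N besides its weight in the first 5 mm, less after; it is clear after 23 mm.
- socket0 (a point): Centre of the floor of the dock's -y pocket, 10 mm above the counter, 23 mm deep; a plugged-in lamp has its origin here.
- socket1 (a point): Centre of the floor of the dock's middle pocket, 10 mm above the counter, 23 mm deep; a plugged-in lamp has its origin here.
- socket2 (a point): Centre of the floor of the dock's +y pocket, 10 mm above the counter, 23 mm deep; a plugged-in lamp has its origin here.
- switch (a joint): Angle of the dock's switch lever, rad: 0 = on, leaning 0.5 rad towards the dock's +x (away from the robot); 1.0 = off, leaning 0.5 rad towards the dock's -x. It turns about an axis along the dock's y, at the dock's x 0, y 188 mm and 55 mm above the counter, moves with a push of a newton or two at the knob and stays where it is left.
- switch_tip (a point): Centre of the lever's red ball knob, 26 mm across, 65 mm from the lever's axis; about 112 mm above the counter at either end of the swing, 120 mm upright.
- lampA: A charged cordless lamp (amber lens, grey housing), plugged upright into the dock, axes parallel to the dock's; may be absent. All lamps are alike. Origin: centre of the plug foot's underside; z up, +x out of its back. Foot 26 (x) x 30 (y) x 24 mm high, body above 44 (x) x 56 (y) mm up to z 140 mm; 0.2 to 0.3 kg. Grip its flat sides (y +-28 mm) about 110 mm above the origin.
- lampB: Another charged lamp, the same as lampA in every way; it may be absent.
- lampC: Another charged lamp, the same as lampA in every way; it may be absent.
- flatL: The failed lamp, of the same make, size and axes as lampA but with a dark, unlit lens. It hangs locked on the +y-end screw at the start, its axes parallel to the ledge's; of flatL and flatR one is absent.
- flatR: The failed lamp, of the same make, size and axes as lampA but with a dark, unlit lens. It hangs locked on the -y-end screw at the start, its axes parallel to the ledge's; of flatL and flatR one is absent.
- lampA_seat (a point): Point of the back face (x 22, y 0, z 107 mm from the lamp's origin) that meets a screw's point when locked. Keyhole in the 4 mm back plate (hollow 14 mm deep): square mouth 24 mm wide, z 69 to 88 mm, middle 81; flanks at 45 degrees narrow upward to a 9 mm slot that ends at z 110. A head entered at z 81 is locked when the lamp is lowered 26 mm.
- lampB_seat (a point): The same point of this lamp's back face (x 22, y 0, z 107 mm from its origin), at the same keyhole as lampA's.
- lampC_seat (a point): The same point of this lamp's back face (x 22, y 0, z 107 mm from its origin), at the same keyhole as lampA's.
- flatL_seat (a point): The same point of this lamp's back face (x 22, y 0, z 107 mm from its origin), at the same keyhole as lampA's.
- flatR_seat (a point): The same point of this lamp's back face (x 22, y 0, z 107 mm from its origin), at the same keyhole as lampA's.
- caddy: Open-topped plywood caddy standing loose on the counter, outside 108 (x) x 122 (y) x 80 mm high, walls 6 mm, floor 6 mm thick. Origin: centre of its underside. Mass 0.6 kg.
- mug: Blue ceramic mug, 76 mm across, 110 mm high, not part of the job. Origin: centre of its underside.
- bottle: Green glass bottle, 64 mm across, 210 mm high, not part of the job. Origin: centre of its underside.
- shaker: Steel cocktail shaker, 84 mm across, 200 mm high, not part of the job. Origin: centre of its underside.
Mind the look-alikes: they are no part of the job. Leave any blue or purple look-alike of the lampA alone. Leave any red look-alike of the lampB alone.

How it is judged:
By the outcome, as a careful person would: the job done as asked, in the order asked, and still so for the second after the job is handed in, with the robot touching nothing.
Of lampA, lampB, lampC only 2 to 3 are there at a start; the rules pass over those that are not, and their reading is None.
Of flatL, flatR only 1 to 1 are there at a start; the rules pass over those that are not, and their reading is None.
At some moment in a run one of caddy may be knocked a few centimetres aside while the robot is not near it.
It also fails if it takes over 210 s, if anything falls off the work surface, if the arm or the gripper's body presses on something with over 40 N, if the wrist force passes 120 N, or if a joint passes its speed limit or range.

## Robot

A 7-joint arm with a two-finger parallel gripper is mounted at the origin on the work surface. World frame = base frame: x ahead of the robot, y to its left, z up, the work surface at z = 0. Lengths are in m, angles in rad, forces in N, time in s.
With the tool pointing down it reaches from about 0.4 to 0.85 m from the base axis. Payload 10.4 kg.
Tool frame: the origin (TCP) lies between the finger pads; the fingertips stand 22 mm ahead of it and the grasp point (between the pads) lies 3 mm ahead of it (manip.nose_length is the distance from the TCP to the fingertips, in m); z points along the fingers, y is the direction in which the jaws open and shut (so a half turn about z gives the same grasp; the last joint's range is limited). The gripper opens to 85 mm and grips with 20 to 120 N. Pads are 22 mm wide; open, the fingers measure 114 mm over their backs; the gripper's body (76 mm by 85 mm) begins 54 mm behind the grasp point. The pads swing forward as they close: fully open they stand 13 mm farther back than shut.
Start: joints at [1.162, 0.332, -0.065, 1.46, 0.022, 1.35, -0.088], TCP at [0.235, -0.579, 0.253] pointing down, gripper open.
Joint ranges: [-2.6, 2.6], [-0.5, 2.12], [-1.47, 1.34], [0.16, 2.42], [-1.27, 4.41], [0.06, 2.06], [-2.6, 2.6]. Speed limits (rad/s): [2.22, 2.22, 2.79, 2.79, 3.14, 3.14, 3.14].

## Interface

Orientations are given as a unit quaternion [x, y, z, w].
In Python, from workcell import telemetry, viewer, hand_in, masks_of, manip gives the robot as it stands.
- The arm moves only by the tool jog_arm, never from a script. Its argument "deltas" is a list that holds one entry, the list of rows, each a list of 6 numbers: the shift along the tool's x, y, z each as a share of 20 cm, from -1 to 1, then the turn, a rotation vector about the tool's x, y, z each as a share of 2 pi rad, from -1 to 1. A call has 1 to 12 rows; each row shifts and turns the commanded pose from where the row before left it, along the tool's axes as they then stand; what a row does not reach is not made up. A row lasts 1/10 s, in which the tool goes at most 50 mm and 8.59 degrees, less where a joint would pass 70% of its speed; a pose out of reach is approached as far as the arm can. A call with a number of a shift or a turn outside -1 to 1 is refused whole. A call with a gripper value outside its range is refused whole. "fingers" is the closure, from 0 (fully open) to 1 (shut), set as the call begins (left out, the last holds). The fingers move at their own pace and stop on an object; "newtons" is the grip in N (left out, the last holds). Time passes only in rows, so rows that do not move let the fingers close. It gives the time, the measured TCP pose, the force and the opening at its end, in the units of the state.
- telemetry.get_obs(): the state, without advancing time (a new reading comes with each control period).
- viewer.camera(name): name is "scene" or "top" or "wrist"; returns a dict with "pixels" (384x512x3 uint8, red, green, blue), "fx", "fy", "cx", "cy" (pixels), "cam_to_world" (4x4, takes a point from camera to world coordinates). Camera axes: x right, y up, looking along -z (the intrinsics and any distortion apply to the point x, -y, -z); pixel columns grow to the right and rows downward; lengths in m; the calibration is good to about 2 mm. A picture is of the moment at which its call begins. There is no depth.
- hand_in(): hands the job in, once; it reports no verdict.
Trained networks look in the newest picture that a camera, given by its name, has taken for a name from the list of things; names that differ only in an ending like _2 or _b are one class to them, and where a whole thing is asked for, a point or a joint stands for the part that bears it (a point fixed in the world has none). Each returns a list of dicts, best first, with "conf" (0 to 1); they miss things now and then, are a little off and sometimes report something else, mostly with a low value. They report only what shows in the picture. A call takes as long as a camera call. They do not tell look-alikes from the thing itself.
- masks_of(camera, query): "pixels" (384x512 bool, what is visible of it) and "bbox" ([left, top, width, height] in pixels, round what is visible of it).
The state is a dict: "clock": time; "joint_pos": joint angles; "joint_velocities": joint speeds; "tau": joint torques, N m; "position": TCP position; "ee_rot": TCP orientation; "ft_force": force on the tool from outside, world axes, zero at the start; "torque": the same for the moment, N m; "grip_width": opening from 0.0 (shut) to 1.0 (fully open).
Only numpy, scipy, OpenCV 4.12 (cv2) and the standard library are available. Lean on these libraries where they do the work, as an engineer would, in place of code of your own. Each camera call takes 0.05 s, during which the arm holds its last target. There are 200 camera calls.

## Working session

There is one attempt and no reset: what is moved stays moved. The work goes in short steps, Python scripts to look and compute and a tool call to move; the robot and the scene stay as the last step left them, time stands still between calls to the robot, and variables do not carry over. Pictures are saved under pics/ and viewed, about 12 in all and at most 16, crops included, and the job is handed in when it is done.

Besides the shell and the picture viewer there is one more tool, called after ">>>" as name(argument=value, ...) on one line, values as JSON. jog_arm: Moves the arm, as the interface text tells. Its arguments: {"type":"object","properties":{"deltas":{"type":"array","items":{"type":"array","items":{"type":"array","items":{"type":"number","minimum":-1,"maximum":1}}}},"fingers":{"type":"number"},"newtons":{"type":"number"}},"required":["deltas"]}

```bash
mkdir -p pics; ls
python3 - <<'E'
from workcell import telemetry, viewer, masks_of, manip
import cv2, numpy as np
print(telemetry.get_obs()); print(manip.nose_length)
ims=[]
for n in ("scene","top"):
    c=viewer.camera(n); cv2.imwrite(f"pics/{n}0.png",c["pixels"][:,:,::-1])
    print(n,c["fx"],c["cx"],c["cy"],np.round(c["cam_to_world"],4).tolist(),[k for k in c])
    for q in ("dock","ledge","lampA","flatL","flatR","caddy","switch","mug","bottle","shaker"):
        print(q,[(round(d["conf"],2),d["bbox"]) for d in masks_of(n,q)])
E
```

```text
pics
{'clock': 0.0, 'joint_pos': array([ 1.16242323,  0.33285486, -0.06470475,  1.46091293,  0.02162658,
        1.3499255 , -0.08849071]), 'joint_velocities': array([ 0.00106738, -0.00084237,  0.00018088, -0.00067895, -0.00043539,
       -0.00256087, -0.00197305]), 'tau': array([ 1.49615717e-04, -6.25445008e+01,  4.89232969e-02, -3.91606665e+01,
        1.59991969e-02,  9.91957553e-03, -9.03015177e-06]), 'position': array([ 0.2350355 , -0.57875601,  0.25254012]), 'ee_rot': array([ 9.81450917e-01,  1.91712295e-01, -1.78509165e-04, -6.79044058e-04]), 'ft_force': array([ 0.99664928, -0.3493444 ,  0.1918606 ]), 'torque': array([0.02234237, 0.00904067, 0.00073883]), 'grip_width': 1.0005815413892831}
0.022
scene 479.49458630935845 265.31923734435975 189.11245645816146 [[-0.463, -0.551, 0.6943, 1.5899], [0.8864, -0.2917, 0.3595, 0.5456], [0.0044, 0.7819, 0.6234, 1.0922], [0.0, 0.0, 0.0, 1.0]] ['pixels', 'fx', 'fy', 'cx', 'cy', 'cam_to_world']
dock [(0.76, [195.4, 178.7, 101.1, 39.5])]
ledge [(0.77, [155.0, 184.2, 169.7, 119.1])]
lampA [(0.94, [199.3, 154.0, 21.0, 38.1]), (0.91, [166.9, 176
[... 472 characters left out ...]
3, -0.0014, 0.0036], [-0.0042, 0.1676, 0.9859, 1.264], [0.0, 0.0, 0.0, 1.0]] ['pixels', 'fx', 'fy', 'cx', 'cy', 'cam_to_world']
dock []
ledge [(0.86, [155.3, 82.8, 172.3, 77.0]), (0.53, [187.1, 139.0, 21.8, 24.0])]
lampA [(0.63, [331.6, 236.3, 31.1, 27.8]), (0.63, [338.9, 142.3, 25.8, 30.8]), (0.55, [332.0, 200.7, 23.8, 18.2])]
flatL [(0.73, [188.9, 139.8, 25.4, 26.2]), (0.63, [133.2, 188.1, 53.4, 51.1])]
flatR [(0.57, [186.7, 136.7, 22.0, 26.6])]
caddy [(0.97, [133.9, 187.6, 54.9, 51.0])]
switch [(0.43, [234.0, 192.9, 8.3, 12.4])]
mug [(0.7, [374.9, 145.2, 43.6, 36.9])]
bottle [(0.59, [99.7, 133.9, 37.6, 32.3]), (0.47, [293.6, 196.0, 21.3, 26.3])]
shaker [(0.61, [370.7, 233.3, 45.5, 32.7])]
```

Run:
```python
import cv2
a=cv2.imread("pics/scene0.png")[110:310,120:400]; cv2.imwrite("pics/s0c.png",cv2.resize(a,None,fx=2.8,fy=2.8,interpolation=2))
a=cv2.imread("pics/top0.png")[70:310,85:435]; cv2.imwrite("pics/t0c.png",cv2.resize(a,None,fx=2.2,fy=2.2,interpolation=2))
```

```text
(no output)
```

View pics/s0c.png

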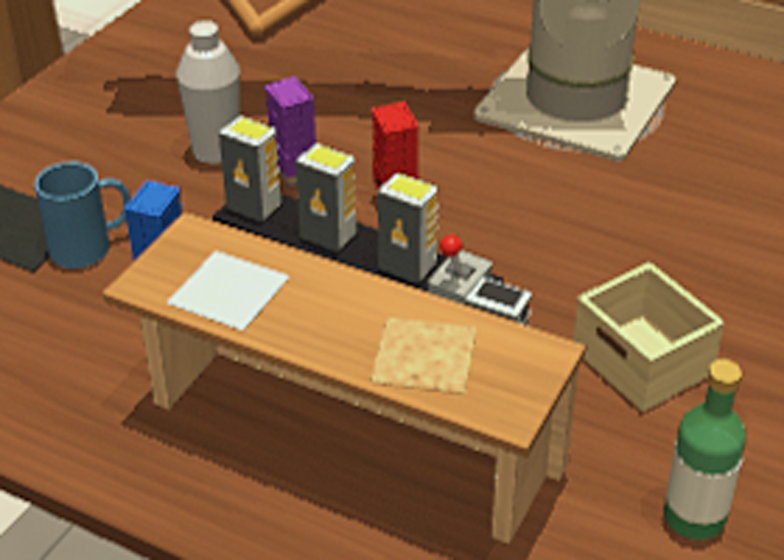

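View pics/t0c.png

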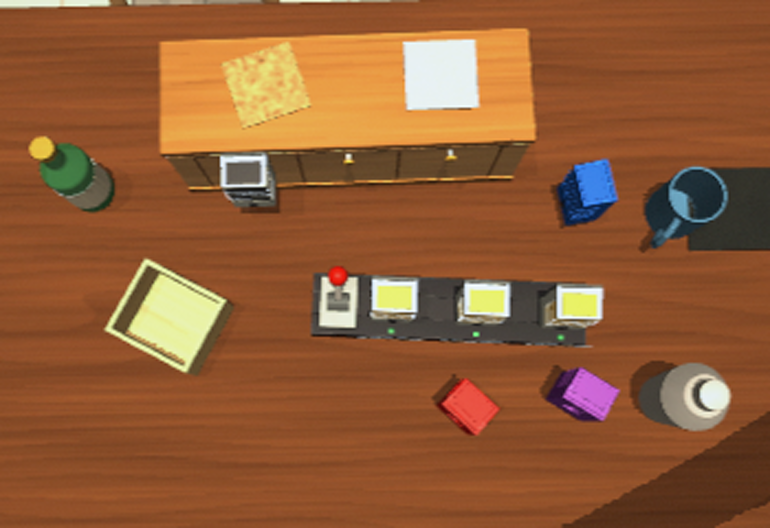

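The scene crop shows three amber lamps in the dock, the lever leaning to the ledge, the caddy turned by about 30° and the bottle. In the top crop the dark failed lamp (flatL) hangs at (245,175), two brass screws sit free at (348,158) and (450,155), and the lever is at (338,275).

```bash
cat > h.py <<'E'
import numpy as np, cv2
from workcell import telemetry, viewer, masks_of
from scipy.spatial.transform import Rotation as R
def ray(c,u,v):
    T=c["cam_to_world"]; d=T[:3,:3]@np.array([(u-c["cx"])/c["fx"],-(v-c["cy"])/c["fy"],-1]); return T[:3,3],d
def atz(c,u,v,z):
    o,d=ray(c,u,v); return o+d*(z-o[2])/d[2]
def proj(c,p):
    T=c["cam_to_world"]; q=T[:3,:3].T@(np.asarray(p)-T[:3,3]); return np.array([c["cx"]+c["fx"]*q[0]/-q[2], c["cy"]-c["fy"]*q[1]/-q[2]])
def blobs(c,lo,hi,amin=8):
    h=cv2.cvtColor(c["pixels"],cv2.COLOR_RGB2HSV); m=cv2.inRange(h,lo,hi)
    n,l,s,ce=cv2.connectedComponentsWithStats(m); return [(s[i],ce[i],l==i) for i in range(1,n) if s[i][4]>=amin]
def obs():
    o=telemetry.get_obs(); print("t",round(o["clock"],2),"p",np.round(o["position"],4),"rot",np.round(R.from_quat(o["ee_rot"]).as_matrix(),3).tolist(),"F",np.round(o["ft_force"],1),"w",round(o["grip_width"],3)); return o
E
python3 - <<'E'
from h import *
c=viewer.camera("top")
print("yellow");
for s,ce,_ in blobs(c,(22,120,120),(35,255,255)): print(s,ce.round(1),atz(c,*ce,0.150).round(4))
print("red")
for s,ce,_ in blobs(c,(0,180,100),(5,255,255)): print(s,ce.round(1),atz(c,*ce,0.112).round(4))
print("green leds")
for s,ce,_ in blobs(c,(50,120,100),(75,255,255),2): print(s,ce.round(1),atz(c,*ce,0.033).round(4))
f=lambda x,y:(85+x/2.2,70+y/2.2)
for p,z in [((160,42),.181),((527,30),.181),((535,140),.181),((160,155),.181),((348,158),.15),((450,155),.15),((245,173),.183),((148,262),.08),((230,303),.08),((189,372),.08),((107,325),.08),((313,275),.033),((313,335),.033)]:
    print(p,atz(c,*f(*p),z).round(4))
m=masks_of("top","caddy")[0]; print(m["bbox"])
E
```

```text
yellow
[144   0  26   6  40] [157.5   1.6] [1.099 0.277 0.15 ]
[365   1   8   1   8] [368.5   1. ] [ 1.0884 -0.3517  0.15  ]
[376   0  32   4  71] [389.8   1.4] [ 1.0859 -0.4149  0.15  ]
[146  13  22   8  43] [156.2  16.7] [1.0495 0.28   0.15  ]
[350  15  40   5  81] [368.6  16.4] [ 1.0383 -0.3488  0.15  ]
[391  16  10   2  10] [395.5  16.1] [ 1.0377 -0.4283  0.15  ]
[345  19   7   4  10] [347.7  20.2] [ 1.0272 -0.2864  0.15  ]
[126  23  15   9  39] [133.6  26.2] [1.0204 0.346  0.15  ]
[378  25   9   2  10] [382.3  25.1] [ 1.0095 -0.3873  0.15  ]
[186  90  40  38 551] [205.4 109.4] [0.7584 0.1334 0.15  ]
[196  96   6   4  12] [198.3  97.2] [0.7952 0.1537 0.15  ]
[ 99 133  11   9  80] [103.8 137.1] [0.6818 0.4192 0.15  ]
[257 200  15  10 137] [263.8 204.6] [ 0.4822 -0.0268  0.15  ]
[299 202  15  10 143] [306.2 206.3] [ 0.4756 -0.1422  0.15  ]
[341 203  15  11 142] [348. 208.] [ 0.4688 -0.2561  0.15  ]
[ 39 225  30  31 385] [ 54.  240.1] [0.3956 0.5414 0.15  ]
[ 65 236   4   3   9] [ 66.3 237. ] [0.4033 0.5085 0.15  ]
red
[234 191   9   9  60] [238.2 194.8] [0.5168 0.0443 0.112 ]
[285 
[... 265 characters left out ...]
] [120.5 150. ] [0.6763 0.4094 0.033 ]
[262 220   2   1   2] [262.5 220. ] [ 0.4517 -0.0251  0.033 ]
[300 221   2   2   4] [300.5 221.5] [ 0.4453 -0.1388  0.033 ]
[339 223   2   1   2] [339.5 223. ] [ 0.4388 -0.2553  0.033 ]
(160, 42) [0.8084 0.263  0.181 ]
(527, 30) [ 0.8158 -0.2029  0.181 ]
(535, 140) [ 0.6706 -0.2061  0.181 ]
(160, 155) [0.6598 0.2598 0.181 ]
(348, 158) [0.6609 0.0272 0.15  ]
(450, 155) [ 0.6625 -0.1029  0.15  ]
(245, 173) [0.6342 0.1539 0.183 ]
(148, 262) [0.5433 0.2965 0.08  ]
(230, 303) [0.4864 0.187  0.08  ]
(189, 372) [0.3968 0.2396 0.08  ]
(107, 325) [0.4601 0.3485 0.08  ]
(313, 275) [0.5296 0.0801 0.033 ]
(313, 335) [0.4467 0.0807 0.033 ]
[134.0, 185.8, 55.8, 51.6]
```

>>> jog_arm(deltas=[[[0, 0, -0.17, 0, 0, 0], [0, 0, -0.17, 0, 0, 0], [0.164, -0.1425, 0, 0, 0, 0], [0.164, -0.1425, 0, 0, 0, 0], [0.164, -0.1425, 0, 0, 0, 0], [0.164, -0.1425, 0, 0, 0, 0], [0.164, -0.1425, 0, 0, 0, 0], [0.164, -0.1425, 0, 0, 0, 0], [0.164, -0.1425, 0, 0, 0, 0], [0.164, -0.1425, 0, 0, 0, 0], [0.164, -0.1425, 0, 0, 0, 0], [0.164, -0.1425, 0, 0, 0, 0]]], fingers=1)

```text
clock: 2.4
position: [0.4323, -0.1899, 0.3216]
ee_rot: [0.981, 0.192, 0.0, 0.0]
ft_force: [0.7, 0.1, 0.4]
grip_width: -0.001
```

>>> jog_arm(deltas=[[[0.164, -0.1425, 0, 0, 0, 0], [0.164, -0.1425, 0, 0, 0, 0], [0.164, -0.1425, 0, 0, 0, 0], [0.164, -0.1425, 0, 0, 0, 0], [0.164, -0.1425, 0, 0, 0, 0], [0.164, -0.1425, 0, 0, 0, 0], [0, 0, 0, 0, 0, 0.0177], [0, 0, 0, 0, 0, 0.0177], [0, 0, 0, 0, 0, 0.0177], [0, 0, 0, 0, 0, 0.0177], [0, 0, 0, 0, 0, 0], [0, 0, 0, 0, 0, 0]]])

```text
clock: 3.6
position: [0.5498, 0.0409, 0.3214]
ee_rot: [1.0, -0.028, 0.0, 0.0]
ft_force: [-0.0, 0.3, 0.4]
grip_width: 0.003
```

Run:
```python
from h import *
o=obs(); c=viewer.camera("wrist"); cv2.imwrite("pics/w1.png",c["pixels"][:,:,::-1]); print(c["fx"],c["cx"],c["cy"],np.round(c["cam_to_world"],4).tolist())
for s,ce,_ in blobs(c,(0,180,100),(5,255,255)): print(s,ce.round(1),atz(c,*ce,0.112).round(4))
for s,ce,_ in blobs(c,(22,120,120),(35,255,255),60): print(s,ce.round(1),atz(c,*ce,0.150).round(4))
```

```text
t 3.6 p [0.5498 0.0409 0.3214] rot [[0.998, -0.056, 0.0], [-0.056, -0.998, -0.0], [0.0, 0.0, -1.0]] F [-0.   0.3  0.4] w 0.003
303.4030461851034 254.72777353853385 193.4291237149017 [[-0.0541, 0.9522, 0.3005, 0.627], [-0.9985, -0.0516, -0.0166, 0.0369], [-0.0003, -0.301, 0.9536, 0.4415], [0.0, 0.0, 0.0, 1.0]]
[243 191  21  21 348] [253.2 201.1] [0.514  0.0449 0.112 ]
[ 342  261   78   68 1596] [376.2 291.7] [ 0.3842 -0.104   0.112 ]
[    0     0   512    51 12385] [198.2  18.3] [0.694  0.0816 0.15  ]
[301 227  43  24 910] [321.8 238.8] [ 0.4811 -0.026   0.15  ]
[409 227  45  24 925] [430.6 238.9] [ 0.4747 -0.141   0.15  ]
```

View pics/w1.png

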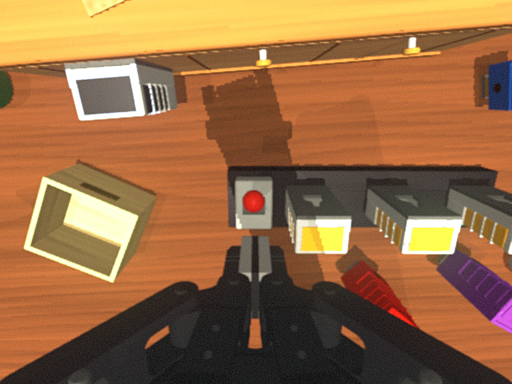

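>>> jog_arm(deltas=[[[0.03, 0, 0, 0, 0, 0], [0, 0, 0.196, 0, 0, 0], [0, 0, 0.196, 0, 0, 0], [0, 0, 0.196, 0, 0, 0], [0, 0, 0.196, 0, 0, 0], [0, 0, 0.196, 0, 0, 0], [0, 0, 0, 0, 0, 0]]])

```text
clock: 4.35
position: [0.553, 0.04, 0.1205]
ee_rot: [1.0, -0.029, -0.004, 0.0]
ft_force: [-1.1, -0.4, 0.5]
grip_width: 0.001
```

>>> jog_arm(deltas=[[[-0.06, 0, 0, 0, 0, 0], [-0.06, 0, 0, 0, 0, 0], [-0.06, 0, 0, 0, 0, 0], [-0.06, 0, 0, 0, 0, 0], [-0.06, 0, 0, 0, 0, 0], [-0.06, 0, 0, 0, 0, 0], [-0.03, 0, 0, 0, 0, 0], [0, 0, 0, 0, 0, 0]]])

```text
clock: 5.15
position: [0.4809, 0.0443, 0.1268]
ee_rot: [1.0, -0.03, 0.005, 0.0]
ft_force: [17.4, -2.1, -6.6]
grip_width: 0.0
```

>>> jog_arm(deltas=[[[0.07, 0, 0, 0, 0, 0], [0, 0, -0.2, 0, 0, 0], [0, 0, -0.2, 0, 0, 0], [0, 0, -0.2, 0, 0, 0], [0, 0, -0.2, 0, 0, 0], [-0.1, -0.1, 0, 0, 0, 0], [0, 0, 0, 0, 0, 0], [0, 0, 0, 0, 0, 0]]], fingers=0)

```text
clock: 5.95
position: [0.4723, 0.0656, 0.2851]
ee_rot: [1.0, -0.029, -0.0, 0.0]
ft_force: [1.3, -0.5, 0.1]
grip_width: 0.997
```

Run:
```python
from h import *
o=obs(); c=viewer.camera("wrist"); cv2.imwrite("pics/w2.png",c["pixels"][:,:,::-1]); print(np.round(c["cam_to_world"],4).tolist())
for s,ce,_ in blobs(c,(0,180,100),(5,255,255)): print("red",s,ce.round(1),atz(c,*ce,0.112).round(4))
for s,ce,_ in blobs(c,(22,120,120),(35,255,255),60): print(s,ce.round(1),atz(c,*ce,0.150).round(4))
a=c["pixels"][0:200,:,::-1]; cv2.imwrite("pics/w2c.png",cv2.resize(a[:150,50:450],None,fx=2,fy=2,interpolation=2))
np.savez("w2.npz",**c)
```

```text
t 5.95 p [0.4723 0.0656 0.2851] rot [[0.998, -0.058, -0.0], [-0.058, -0.998, -0.001], [-0.0, 0.001, -1.0]] F [ 1.3 -0.5  0.1] w 0.997
[[-0.0565, 0.952, 0.3009, 0.5495], [-0.9984, -0.0541, -0.0165, 0.0615], [0.0006, -0.3014, 0.9535, 0.4052], [0.0, 0.0, 0.0, 1.0]]
red [261 180  25  25 474] [272.9 191.6] [0.4579 0.0481 0.112 ]
red [388 231  19  21  88] [395.4 239.2] [ 0.3975 -0.08    0.112 ]
red [394 238  30  27 139] [407.2 248.9] [ 0.3852 -0.0936  0.112 ]
red [407 252  30  24 143] [421.8 262.7] [ 0.3674 -0.1111  0.112 ]
red [ 406  263   68   53 1845] [440.5 291.2] [ 0.3296 -0.1362  0.112 ]
[ 334  159   54   31 1538] [360.3 173.8] [ 0.4816 -0.0262  0.15  ]
[ 465  159   47   31 1345] [489.8 174.4] [ 0.4747 -0.1381  0.15  ]
```

View pics/w2.png

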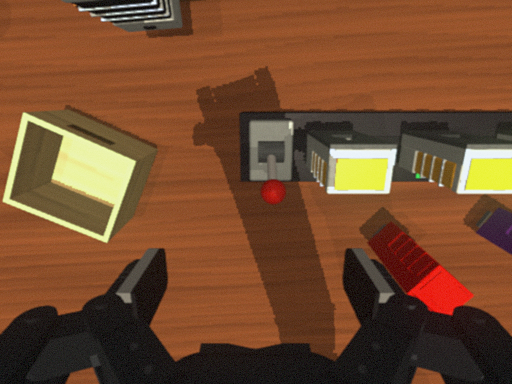

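>>> jog_arm(deltas=[[[0.145, 0.095, 0, 0, 0, 0], [0, 0, 0, 0, 0, 0], [0, 0, 0.163, 0, 0, 0], [0, 0, 0.163, 0, 0, 0], [0, 0, 0.163, 0, 0, 0], [0, 0, 0.163, 0, 0, 0], [0, 0, 0.163, 0, 0, 0], [-0.045, 0, 0, 0, 0, 0], [-0.045, 0, 0, 0, 0, 0], [-0.02, 0, 0, 0, 0, 0], [0, 0, 0, 0, 0, 0]]], fingers=1)

```text
clock: 7.1
position: [0.4813, 0.0458, 0.1248]
ee_rot: [1.0, -0.03, 0.004, 0.0]
ft_force: [10.2, -0.1, -7.9]
grip_width: 0.001
```

>>> jog_arm(deltas=[[[-0.015, 0, 0, 0, 0, 0], [-0.01, 0, 0, 0, 0, 0], [0, 0, 0, 0, 0, 0]]])

```text
clock: 7.4
position: [0.4806, 0.0456, 0.1263]
ee_rot: [1.0, -0.03, 0.009, -0.0]
ft_force: [28.9, -1.9, -16.1]
grip_width: 0.0
```

>>> jog_arm(deltas=[[[0.08, 0, 0, 0, 0, 0], [0, 0, -0.2, 0, 0, 0], [0, 0, -0.2, 0, 0, 0], [0, 0, -0.2, 0, 0, 0], [0, 0, -0.2, 0, 0, 0], [0.175, -0.11, 0, 0, 0, 0], [0.175, -0.11, 0, 0, 0, 0], [0, 0, 0, 0, 0, 0], [0, 0, 0, 0, 0, 0]]], fingers=0)

```text
clock: 8.3
position: [0.5623, 0.0859, 0.2834]
ee_rot: [1.0, -0.029, 0.0, -0.0]
ft_force: [-0.5, 0.2, 0.1]
grip_width: 1.003
```

Run:
```python
from h import *
o=obs(); c=viewer.camera("wrist"); np.savez("w3.npz",**c)
for s,ce,_ in blobs(c,(0,180,100),(5,255,255)): print("red",s,ce.round(1),atz(c,*ce,0.112).round(4))
for q in("flatL","caddy"): print(q,[(round(d["conf"],2),d["bbox"]) for d in masks_of("wrist",q)])
a=c["pixels"][:,:,::-1]; cv2.imwrite("pics/w3.png",cv2.resize(a[:260,50:450],None,fx=2,fy=2,interpolation=2))
```

```text
t 8.3 p [0.5623 0.0859 0.2834] rot [[0.998, -0.058, 0.001], [-0.058, -0.998, 0.001], [0.001, -0.001, -1.0]] F [-0.5  0.2  0.1] w 1.003
red [284 259  23  23 430] [295.1 269.7] [0.4578 0.048  0.112 ]
red [405 285  17  15  66] [412.1 292.4] [ 0.4215 -0.0826  0.112 ]
red [423 299  12  13  38] [428.3 305.2] [ 0.4033 -0.1027  0.112 ]
red [427 369  19  15  83] [436.8 375. ] [ 0.2992 -0.125   0.112 ]
flatL [(0.92, [98.7, 68.8, 114.0, 67.6]), (0.36, [2.2, 0.0, 509.8, 85.2])]
caddy [(0.85, [45.8, 176.9, 133.3, 116.9]), (0.56, [259.7, 177.5, 250.5, 104.3])]
```

View pics/w3.png

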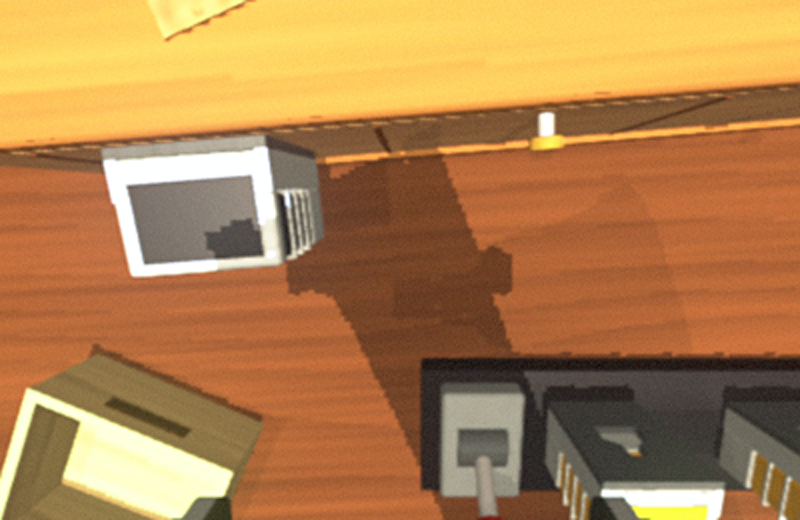

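The crop shows flatL's top face with corners near (105,152), (265,138), (282,265), (133,277), screw1's brass head at (547,142), and the lever tipped toward the robot.

Run:
```python
from h import *
c=np.load("w3.npz"); f=lambda p:(50+p[0]/2,p[1]/2)
P=[atz(c,*f(p),.183) for p in [(105,152),(265,138),(282,265),(133,277)]]
print(np.round(P,4), np.mean(P,0).round(4))
print("screw1",atz(c,*f((547,142)),.151).round(4))
for p in [(2,150),(798,85)]: print("edge",atz(c,*f(p),.181).round(4))
```

```text
[[0.6593 0.1845 0.183 ]
 [0.6606 0.1296 0.183 ]
 [0.6182 0.1289 0.183 ]
 [0.617  0.1831 0.183 ]] [0.6388 0.1565 0.183 ]
screw1 [0.6561 0.0277 0.151 ]
edge [0.6621 0.2205 0.181 ]
edge [ 0.6671 -0.0489  0.181 ]
```

>>> jog_arm(deltas=[[[0, 0, 0, 0, 0, -0.0125], [0.195, -0.174, 0, 0, 0, 0], [0.195, -0.174, 0, 0, 0, 0], [0, 0, 0, 0, 0, 0], [0, 0, 0.16, 0, 0, 0], [0, 0, 0.16, 0, 0, 0], [0, 0, 0.16, 0, 0, 0], [0, 0, 0.16, 0, 0, 0], [0, 0, 0, 0, 0, 0], [0, 0, 0, 0, 0, 0]]], fingers=0)

```text
clock: 9.45
position: [0.6358, 0.1525, 0.1559]
ee_rot: [1.0, 0.009, 0.0, 0.0]
ft_force: [0.5, -0.7, -0.4]
grip_width: 0.997
```

>>> jog_arm(deltas=[[[0, 0, 0, 0, 0, 0], [0, 0, 0, 0, 0, 0], [0, 0, 0, 0, 0, 0], [0, 0, 0, 0, 0, 0], [0, 0, 0, 0, 0, 0], [0, 0, 0, 0, 0, 0], [0, 0, 0, 0, 0, 0], [0, 0, 0, 0, 0, 0]]], fingers=1, newtons=45)

```text
clock: 10.25
position: [0.6364, 0.1545, 0.1568]
ee_rot: [1.0, 0.01, 0.001, -0.001]
ft_force: [-2.4, 2.8, 7.4]
grip_width: 0.654
```

>>> jog_arm(deltas=[[[0, 0, -0.035, 0, 0, 0], [0, 0, -0.035, 0, 0, 0], [0, 0, -0.035, 0, 0, 0], [0, 0, -0.025, 0, 0, 0], [0, 0, 0, 0, 0, 0]]])

```text
clock: 10.75
position: [0.6364, 0.1527, 0.1815]
ee_rot: [1.0, 0.009, 0.001, 0.0]
ft_force: [0.0, 0.4, -2.3]
grip_width: 0.656
```

>>> jog_arm(deltas=[[[-0.05, 0, 0, 0, 0, 0], [-0.05, 0, 0, 0, 0, 0], [-0.1, 0, 0, 0, 0, 0], [0, 0, 0, 0, 0, 0]]])

```text
clock: 11.15
position: [0.5931, 0.1529, 0.1802]
ee_rot: [1.0, 0.011, -0.001, 0.0]
ft_force: [-0.0, 0.4, -3.5]
grip_width: 0.65
```

>>> jog_arm(deltas=[[[-0.1, 0, 0, 0, 0, 0], [0, 0, -0.2, 0, 0, 0], [0, 0, -0.2, 0, 0, 0], [0, 0, 0, 0, 0, 0], [0, 0, 0, 0, 0, 0]]])

```text
clock: 11.65
position: [0.5758, 0.1521, 0.2608]
ee_rot: [1.0, 0.01, 0.001, 0.0]
ft_force: [0.3, -1.4, -3.1]
grip_width: 0.655
```

Run:
```python
from h import *
o=obs()
w=viewer.camera("wrist"); np.savez("w4.npz",**w)
c=viewer.camera("top"); np.savez("t4.npz",**c)
M=masks_of("top","caddy"); print([(d["conf"],d["bbox"]) for d in M])
cv2.imwrite("pics/t4.png",cv2.resize(c["pixels"][70:290,85:400,::-1],None,fx=2.2,fy=2.2,interpolation=2))
```

```text
t 11.65 p [0.5758 0.1521 0.2608] rot [[1.0, 0.019, 0.002], [0.019, -1.0, -0.0], [0.002, 0.0, -1.0]] F [ 0.3 -1.4 -3.1] w 0.655
[(0.93, [135.0, 187.8, 50.2, 50.6]), (0.59, [379.1, 143.3, 37.3, 41.2])]
```

View pics/t4.png

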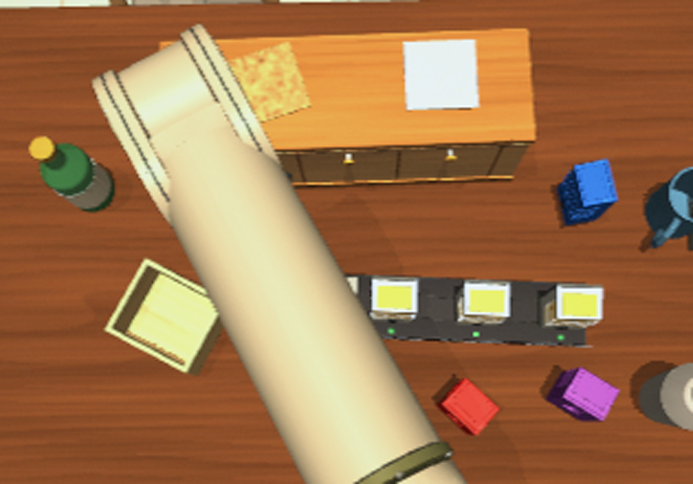

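>>> jog_arm(deltas=[[[-0.128, -0.147, 0, 0, 0, 0], [-0.128, -0.147, 0, 0, 0, 0], [-0.128, -0.147, 0, 0, 0, 0], [-0.128, -0.147, 0, 0, 0, 0], [0, 0, 0, 0, 0, 0.02], [0, 0, 0, 0, 0, 0.02], [0, 0, 0, 0, 0, 0.02], [0, 0, 0, 0, 0, 0.02], [0, 0, 0, 0, 0, 0], [0, 0, 0.13, 0, 0, 0], [0, 0, 0.13, 0, 0, 0], [0, 0, 0, 0, 0, 0]]])

```text
clock: 13.0
position: [0.4682, 0.2654, 0.1988]
ee_rot: [0.985, -0.173, -0.005, 0.008]
ft_force: [-0.8, -0.4, -3.5]
grip_width: 0.652
```

Run:
```python
from h import *
o=obs()
c=viewer.camera("wrist"); cv2.imwrite("pics/w5.png",c["pixels"][:,:,::-1])
```

```text
t 13.0 p [0.4682 0.2654 0.1988] rot [[0.94, -0.341, -0.013], [-0.341, -0.94, -0.015], [-0.007, 0.018, -1.0]] F [-0.8 -0.4 -3.5] w 0.652
```

View pics/w5.png

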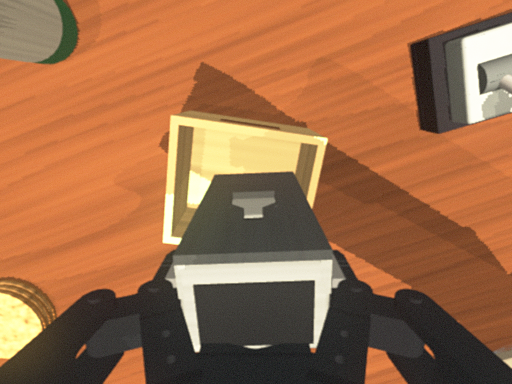

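>>> jog_arm(deltas=[[[0, 0, 0, 0, 0, 0.01], [0, 0, 0, 0, 0, 0.01], [0, 0, 0.1, 0, 0, 0], [0, 0, 0.1, 0, 0, 0], [0, 0, 0.1, 0, 0, 0], [0, 0, 0.06, 0, 0, 0], [0, 0, 0, 0, 0, 0], [0, 0, 0, 0, 0, 0]]])

```text
clock: 13.85
position: [0.4699, 0.2647, 0.1291]
ee_rot: [0.978, -0.208, -0.003, 0.009]
ft_force: [0.0, 0.6, -2.6]
grip_width: 0.654
```

>>> jog_arm(deltas=[[[0, 0, 0.02, 0, 0, 0], [0, 0, 0.015, 0, 0, 0], [0, 0, 0, 0, 0, 0], [0, 0, 0, 0, 0, 0]]])

```text
clock: 14.25
position: [0.4692, 0.2644, 0.1212]
ee_rot: [0.978, -0.208, -0.003, 0.009]
ft_force: [0.1, -0.0, -2.3]
grip_width: 0.658
```

>>> jog_arm(deltas=[[[0, 0, 0.01, 0, 0, 0], [0, 0, 0.01, 0, 0, 0], [0, 0, 0, 0, 0, 0]]])

```text
clock: 14.55
position: [0.47, 0.2644, 0.1205]
ee_rot: [0.978, -0.208, -0.003, 0.009]
ft_force: [-8.5, -7.7, 31.0]
grip_width: 0.657
```

>>> jog_arm(deltas=[[[0, 0, -0.012, 0, 0, 0], [0, 0, 0, 0, 0, 0]]])

```text
clock: 14.75
position: [0.4698, 0.2646, 0.1206]
ee_rot: [0.978, -0.208, -0.003, 0.009]
ft_force: [-1.9, -2.6, 10.2]
grip_width: 0.656
```

>>> jog_arm(deltas=[[[0, 0, 0, 0, 0, 0], [0, 0, 0, 0, 0, 0], [0, 0, 0, 0, 0, 0], [0, 0, 0, 0, 0, 0], [0, 0, 0, 0, 0, 0], [0, 0, -0.15, 0, 0, 0], [0, 0, -0.2, 0, 0, 0], [0, 0, -0.2, 0, 0, 0], [0, 0, -0.2, 0, 0, 0], [0, 0, 0, 0, 0, 0]]], fingers=0)

```text
clock: 15.75
position: [0.4727, 0.2681, 0.2752]
ee_rot: [0.978, -0.208, -0.0, 0.006]
ft_force: [0.1, -0.6, -0.2]
grip_width: 1.002
```

Run:
```python
from h import *
o=obs()
c=viewer.camera("wrist"); cv2.imwrite("pics/w6.png",cv2.resize(c["pixels"][:,:,::-1],None,fx=.8,fy=.8,interpolation=3))
```

```text
t 15.75 p [0.4727 0.2681 0.2752] rot [[0.914, -0.406, -0.003], [-0.406, -0.914, -0.011], [0.002, 0.012, -1.0]] F [ 0.1 -0.6 -0.2] w 1.002
```

View pics/w6.png

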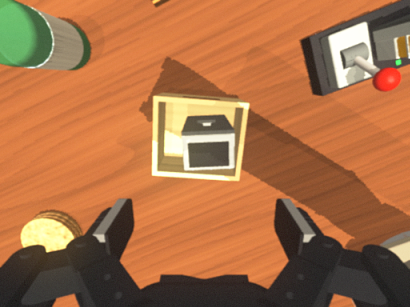

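```bash
cat > plan.py <<'E'
import sys
from h import *
o=obs(); x,y,z,yaw=map(float,sys.argv[1:5])
Rc=R.from_quat(o["ee_rot"]); Rt=R.from_euler("z",yaw,degrees=True)*R.from_euler("x",180,degrees=True)
rv=(Rc.inv()*Rt).as_rotvec(); d=np.array([x,y,z])-o["position"]
print("turn total",np.round(rv/2/np.pi,4)," then shift total",np.round(Rt.inv().apply(d)/.2,3))
E
python3 plan.py .483 -.0262 .2752 -3.35
```

```text
t 15.8 p [0.4719 0.2676 0.2722] rot [[0.914, -0.406, -0.006], [-0.406, -0.914, -0.014], [-0.0, 0.015, -1.0]] F [-0.9 -0.5 -2.1] w 1.001
turn total [ 0.0024  0.0004 -0.0573]  then shift total [ 0.141  1.463 -0.015]
```

>>> jog_arm(deltas=[[[0, 0, 0, 0.0008, 0, -0.0191], [0, 0, 0, 0.0008, 0, -0.0191], [0, 0, 0, 0.0008, 0, -0.0191], [0.0176, 0.183, 0, 0, 0, 0], [0.0176, 0.183, 0, 0, 0, 0], [0.0176, 0.183, 0, 0, 0, 0], [0.0176, 0.183, 0, 0, 0, 0], [0.0176, 0.183, 0, 0, 0, 0], [0.0176, 0.183, 0, 0, 0, 0], [0.0176, 0.183, 0, 0, 0, 0], [0.0176, 0.183, 0, 0, 0, 0], [0, 0, 0, 0, 0, 0]]])

```text
clock: 17.0
position: [0.4812, -0.0324, 0.269]
ee_rot: [0.999, -0.033, -0.004, 0.002]
ft_force: [0.6, 0.5, 0.8]
grip_width: 0.995
```

```bash
python3 plan.py .483 -.0262 .123 -3.35
```

```text
t 17.0 p [ 0.4812 -0.0324  0.269 ] rot [[0.998, -0.066, -0.008], [-0.066, -0.998, -0.004], [-0.008, 0.004, -1.0]] F [0.6 0.5 0.8] w 0.995
turn total [ 0.0006  0.0013 -0.0012]  then shift total [ 0.007 -0.032  0.73 ]
```

>>> jog_arm(deltas=[[[0.01, -0.032, 0, 0.0006, 0.0013, -0.0012], [0, 0, 0.16, 0, 0, 0], [0, 0, 0.16, 0, 0, 0], [0, 0, 0.16, 0, 0, 0], [0, 0, 0.16, 0, 0, 0], [0, 0, 0.09, 0, 0, 0], [0, 0, 0, 0, 0, 0]]], fingers=0.12)

```text
clock: 17.7
position: [0.4824, -0.0188, 0.121]
ee_rot: [1.0, -0.024, -0.002, -0.001]
ft_force: [-0.7, 0.2, 0.1]
grip_width: 0.876
```

>>> jog_arm(deltas=[[[0, 0, 0, 0, 0, 0], [0, 0, 0, 0, 0, 0], [0, 0, 0, 0, 0, 0], [0, 0, 0, 0, 0, 0], [0, 0, 0, 0, 0, 0], [0, 0, 0, 0, 0, 0]]], fingers=1, newtons=60)

```text
clock: 18.3
position: [0.4852, -0.0205, 0.125]
ee_rot: [1.0, -0.025, 0.002, -0.001]
ft_force: [-0.8, -0.5, 6.1]
grip_width: 0.657
```

```bash
python3 plan.py .483 -.0262 .123 -3.35
```

```text
t 18.3 p [ 0.4852 -0.0205  0.125 ] rot [[0.999, -0.051, 0.003], [-0.051, -0.999, 0.002], [0.003, -0.002, -1.0]] F [-0.8 -0.5  6.1] w 0.657
turn total [-0.0003 -0.0005  0.0012]  then shift total [-0.009  0.029  0.01 ]
```

>>> jog_arm(deltas=[[[0, 0, -0.02, 0, 0, 0], [0, 0, -0.03, 0, 0, 0], [0, 0, -0.04, 0, 0, 0], [0, 0, -0.06, 0, 0, 0], [0, 0, -0.1, 0, 0, 0], [0, 0, -0.2, 0, 0, 0], [0, 0, -0.2, 0, 0, 0], [0, 0, 0, 0, 0, 0], [0, 0, 0, 0, 0, 0], [0, 0, 0, 0, 0, 0]]])

```text
clock: 19.3
position: [0.4837, -0.0207, 0.2533]
ee_rot: [1.0, -0.025, 0.0, -0.001]
ft_force: [0.0, 0.0, -2.9]
grip_width: 0.66
```

```bash
python3 plan.py .60 .1575 .25 1.15
python3 - <<'E'
from h import *
o=obs(); c=viewer.camera("wrist"); np.savez("w7.npz",**c); o=obs(); p=o["position"]
for s,ce,_ in blobs(c,(22,120,120),(35,255,255),60):
    q=atz(c,*ce,p[2]+.027); print(s,ce.round(1),q.round(4),"in tool",R.from_quat(o["ee_rot"]).inv().apply(q-p).round(4))
cv2.imwrite("pics/w7.png",c["pixels"][:,:,::-1])
E
```

```text
t 19.3 p [ 0.4837 -0.0207  0.2533] rot [[0.999, -0.051, 0.0], [-0.051, -0.999, 0.001], [0.0, -0.001, -1.0]] F [ 0.   0.  -2.9] w 0.66
turn total [-0.0002 -0.     -0.0113]  then shift total [ 0.599 -0.879  0.017]
t 19.3 p [ 0.4837 -0.0207  0.2533] rot [[0.999, -0.051, 0.0], [-0.051, -0.999, 0.001], [0.0, -0.001, -1.0]] F [ 0.   0.  -2.9] w 0.66
t 19.35 p [ 0.4836 -0.0208  0.2529] rot [[0.999, -0.051, -0.001], [-0.051, -0.999, 0.001], [-0.001, -0.001, -1.0]] F [-0.3  1.  -3.2] w 0.662
[  0   3  64   8 150] [32.   6.5] [0.5873 0.0348 0.2799] in tool [ 0.1008 -0.0608 -0.027 ]
[ 381  189   59   33 1761] [409.7 205.3] [ 0.5249 -0.0733  0.2799] in tool [ 0.0439  0.0503 -0.0271]
[ 193  288  120   61 6380] [252.  316.3] [ 0.4837 -0.0195  0.2799] in tool [ 0.0001 -0.0013 -0.027 ]
```

View pics/w7.png

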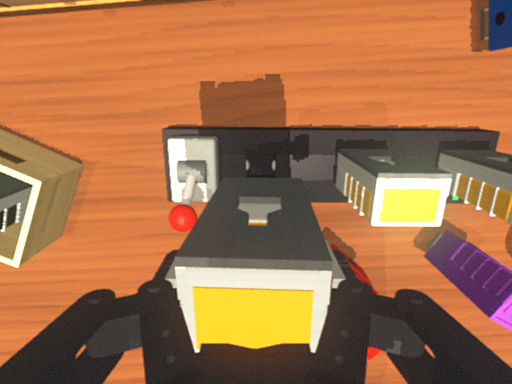

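>>> jog_arm(deltas=[[[0, 0, 0, 0, 0, -0.0113], [0.1, -0.1453, 0, 0, 0, 0], [0.1, -0.1453, 0, 0, 0, 0], [0.1, -0.1453, 0, 0, 0, 0], [0.1, -0.1453, 0, 0, 0, 0], [0.1, -0.1453, 0, 0, 0, 0], [0.1, -0.1453, 0, 0, 0, 0], [0, 0, 0.15, 0, 0, 0], [0, 0, 0.15, 0, 0, 0], [0, 0, 0, 0, 0, 0], [0, 0, 0, 0, 0, 0]]])

```text
clock: 20.45
position: [0.6003, 0.1557, 0.1939]
ee_rot: [1.0, 0.01, -0.0, -0.0]
ft_force: [0.3, 0.1, -0.4]
grip_width: 0.659
```

```bash
python3 plan.py .60 .156 .184 1.15
python3 - <<'E'
from h import *
c=viewer.camera("wrist"); np.savez("w8.npz",**c); cv2.imwrite("pics/w8.png",c["pixels"][:,:,::-1]); 
for s,ce,_ in blobs(c,(22,120,120),(35,255,255),60): print(s,ce.round(1))
obs()
E
```

```text
t 20.45 p [0.6003 0.1557 0.1939] rot [[1.0, 0.02, -0.001], [0.02, -1.0, 0.001], [-0.001, -0.001, -1.0]] F [ 0.3  0.1 -0.4] w 0.659
turn total [-0.0001  0.0001 -0.    ]  then shift total [-0.002 -0.001  0.05 ]
[    0     0   512   125 42200] [277.5  56.3]
[327   0  15  26 140] [334.2  10.2]
[349   0  29  16 178] [361.8   7.2]
[252  27  13  19 152] [258.8  35.2]
[143 110  37   7 126] [162.3 113.7]
[491 143  20   8 133] [500.5 146.1]
[ 194  289  118   60 6070] [252.1 316.2]
t 20.5 p [0.6011 0.1559 0.1953] rot [[1.0, 0.02, 0.002], [0.02, -1.0, 0.001], [0.002, -0.001, -1.0]] F [ 0.5 -0.1 -2. ] w 0.662
```

View pics/w8.png

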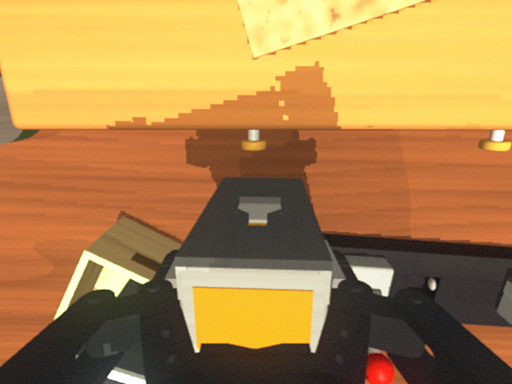

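Run:
```python
from h import *
c=np.load("w8.npz"); px=c["pixels"]
o,d=ray(c,259,205); 
def atx(u,v,x): o,d=ray(c,u,v); return (o+d*(x-o[0])/d[0]).round(4)
for u,v in [(259,198),(259,225),(262.5,180),(252.5,266)]: print((u,v),atx(u,v,.625))
print("screw",atz(c,253.5,146,.15))
cv2.imwrite("pics/w8c.png",cv2.resize(px[120:290,160:350,::-1],None,fx=4,fy=4,interpolation=2))
```

```text
(259, 198) [0.625  0.1542 0.1557]
(259, 225) [0.625  0.1546 0.1927]
(262.5, 180) [0.625  0.1514 0.1173]
(252.5, 266) [0.625  0.1572 0.2264]
screw [0.65263971 0.15778993 0.15      ]
```

View pics/w8c.png

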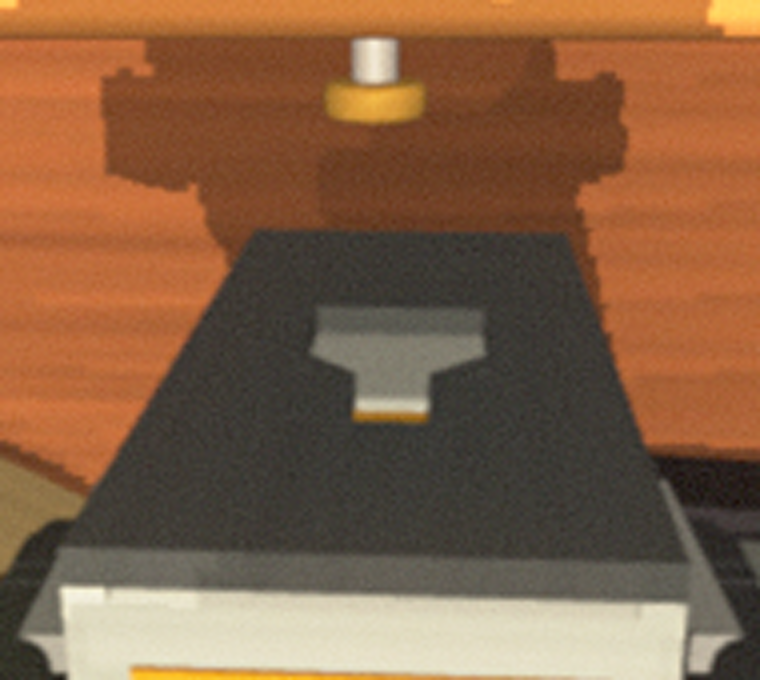

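>>> jog_arm(deltas=[[[0, 0, 0, 0.0083, 0, 0], [0, -0.009, 0.062, 0, 0, 0], [0, 0, 0, 0, 0, 0], [0.04, 0, 0, 0, 0, 0], [0.04, 0, 0, 0, 0, 0], [0.04, 0, 0, 0, 0, 0], [0, 0, 0, 0, 0, 0], [0, 0, 0, 0, 0, 0]]])

```text
clock: 21.3
position: [0.6249, 0.1589, 0.1818]
ee_rot: [1.0, 0.01, 0.0, -0.027]
ft_force: [0.2, -1.1, -1.5]
grip_width: 0.659
```

>>> jog_arm(deltas=[[[0.02, 0, 0, 0, 0, 0], [0.02, 0, 0, 0, 0, 0], [0.01, 0, 0, 0, 0, 0], [0, 0, 0, 0, 0, 0]]])

```text
clock: 21.7
position: [0.635, 0.1591, 0.182]
ee_rot: [1.0, 0.01, 0.0, -0.027]
ft_force: [0.5, -0.7, -1.4]
grip_width: 0.654
```

>>> jog_arm(deltas=[[[0.01, 0, 0, 0, 0, 0], [0.01, 0, 0, 0, 0, 0], [0, 0, 0, 0, 0, 0]]])

```text
clock: 22.0
position: [0.6389, 0.1592, 0.1821]
ee_rot: [1.0, 0.01, 0.0, -0.027]
ft_force: [-0.9, 0.4, -3.1]
grip_width: 0.657
```

>>> jog_arm(deltas=[[[0.01, 0, 0, 0, 0, 0], [0.01, 0, 0, 0, 0, 0], [0, 0, 0, 0, 0, 0]]])

```text
clock: 22.3
position: [0.6411, 0.1594, 0.1819]
ee_rot: [1.0, 0.01, -0.002, -0.027]
ft_force: [-11.1, -1.8, 4.6]
grip_width: 0.655
```

>>> jog_arm(deltas=[[[-0.006, 0, 0, 0, 0, 0], [0, 0.001, 0.02, 0, 0, 0], [0, 0.001, 0.02, 0, 0, 0], [0, 0.001, 0.02, 0, 0, 0], [0, 0.001, 0.02, 0, 0, 0], [0, 0.001, 0.02, 0, 0, 0], [0, 0.001, 0.02, 0, 0, 0], [0, 0, 0, 0, 0, 0], [0, 0, 0, 0, 0, 0]]])

```text
clock: 23.2
position: [0.641, 0.1594, 0.1575]
ee_rot: [1.0, 0.01, -0.0, -0.027]
ft_force: [-4.5, -1.1, -3.7]
grip_width: 0.655
```

Smoothly down 24.4 mm; a few more until it seats.

>>> jog_arm(deltas=[[[0, 0, 0.01, 0, 0, 0], [0, 0, 0.01, 0, 0, 0], [0, 0, 0, 0, 0, 0]]])

```text
clock: 23.5
position: [0.6411, 0.1595, 0.1567]
ee_rot: [1.0, 0.01, 0.0, -0.027]
ft_force: [-16.2, -3.3, 18.7]
grip_width: 0.657
```

>>> jog_arm(deltas=[[[0, 0, -0.006, 0, 0, 0], [0, 0, 0, 0, 0, 0], [0, 0, 0, 0, 0, 0], [0, 0, 0, 0, 0, 0], [0, 0, 0, 0, 0, 0], [0, 0, -0.1, 0, 0, 0], [0, 0, -0.2, 0, 0, 0], [0, 0, -0.2, 0, 0, 0], [0, 0, 0, 0, 0, 0], [0, 0, 0, 0, 0, 0], [0, 0, 0, 0, 0, 0]]], fingers=0)

```text
clock: 24.6
position: [0.641, 0.1542, 0.2537]
ee_rot: [1.0, 0.01, -0.0, -0.026]
ft_force: [-0.1, -0.3, -0.2]
grip_width: 1.0
```

```bash
python3 plan.py .478 -.141 .255 -3.35;  python3 - <<'E'
from h import *
c=viewer.camera("wrist")
M=masks_of("wrist","lampA"); print([(round(d["conf"],2),d["bbox"]) for d in M])
for s,ce,_ in blobs(c,(22,120,120),(35,255,255),60): print(s,ce.round(1),atz(c,*ce,.183).round(4))
E
```

```text
t 24.6 p [0.641  0.1542 0.2537] rot [[1.0, 0.02, -0.002], [0.02, -0.998, 0.053], [-0.0, -0.053, -0.999]] F [-0.1 -0.3 -0.2] w 1.0
turn total [-0.0084  0.0004  0.0125]  then shift total [-0.727  1.521 -0.006]
[]
[214   0  21  32 184] [223.7  11.1] [0.7637 0.1782 0.183 ]
[259   0  15  10  74] [264.5   3.5] [0.7676 0.1556 0.183 ]
[263   0  37  41 734] [281.7  19.4] [0.76   0.1458 0.183 ]
[ 297    0   58   81 1602] [329.9  37.2] [0.7514 0.1184 0.183 ]
[ 346    0   58  111 1962] [376.5  61.5] [0.7392 0.091  0.183 ]
[242   4  17  13 116] [249.8  11.1] [0.7639 0.1636 0.183 ]
[234  20  22  25 148] [245.1  30.9] [0.754  0.1661 0.183 ]
[241  39  16  13 120] [248.2  44.9] [0.7468 0.1643 0.183 ]
[238  48  26  24 216] [254.   60.3] [0.7388 0.1608 0.183 ]
[237  67  80  32 631] [273.2  80.2] [0.7282 0.1492 0.183 ]
[222 229  52  12 224] [239.5 236.2] [0.6264 0.1684 0.183 ]
```

>>> jog_arm(deltas=[[[0, 0, 0, -0.0084, 0.0004, 0.0125], [-0.0727, 0.1521, 0, 0, 0, 0], [-0.0727, 0.1521, 0, 0, 0, 0], [-0.0727, 0.1521, 0, 0, 0, 0], [-0.0727, 0.1521, 0, 0, 0, 0], [-0.0727, 0.1521, 0, 0, 0, 0], [-0.0727, 0.1521, 0, 0, 0, 0], [-0.0727, 0.1521, 0, 0, 0, 0], [-0.0727, 0.1521, 0, 0, 0, 0], [-0.0727, 0.1521, 0, 0, 0, 0], [-0.0727, 0.1521, 0, 0, 0, 0], [0, 0, 0, 0, 0, 0]]])

```text
clock: 25.9
position: [0.4762, -0.1454, 0.2541]
ee_rot: [0.999, -0.032, 0.0, 0.0]
ft_force: [-0.2, -1.1, 0.0]
grip_width: 0.998
```

>>> jog_arm(deltas=[[[0, 0, 0, 0, 0, 0], [0, 0, 0, 0, 0, 0], [0, 0, 0, 0, 0, 0]]])

```text
clock: 26.2
position: [0.479, -0.1399, 0.2543]
ee_rot: [1.0, -0.028, 0.001, -0.0]
ft_force: [1.1, 0.3, -0.5]
grip_width: 1.003
```

```bash
python3 plan.py .4775 -.141 .123 -3.35;  python3 - <<'E'
from h import *
c=viewer.camera("wrist"); 
for s,ce,_ in blobs(c,(22,120,120),(35,255,255),300): print(s,ce.round(1),atz(c,*ce,.150).round(4))
c=viewer.camera("scene"); cv2.imwrite("pics/s9.png",cv2.resize(c["pixels"][110:310,120:400,::-1],None,fx=2.8,fy=2.8,interpolation=2))
E
```

```text
t 26.2 p [ 0.479  -0.1399  0.2543] rot [[0.998, -0.056, 0.001], [-0.056, -0.998, 0.001], [0.001, -0.001, -1.0]] F [ 1.1  0.3 -0.5] w 1.003
turn total [-0.0001 -0.0002  0.0003]  then shift total [-0.007  0.006  0.656]
[ 230  190   56   34 1831] [257.2 206.2] [ 0.4749 -0.1412  0.15  ]
[ 375  191   59   33 1720] [403.1 206.6] [ 0.4684 -0.2557  0.15  ]
```

View pics/s9.png

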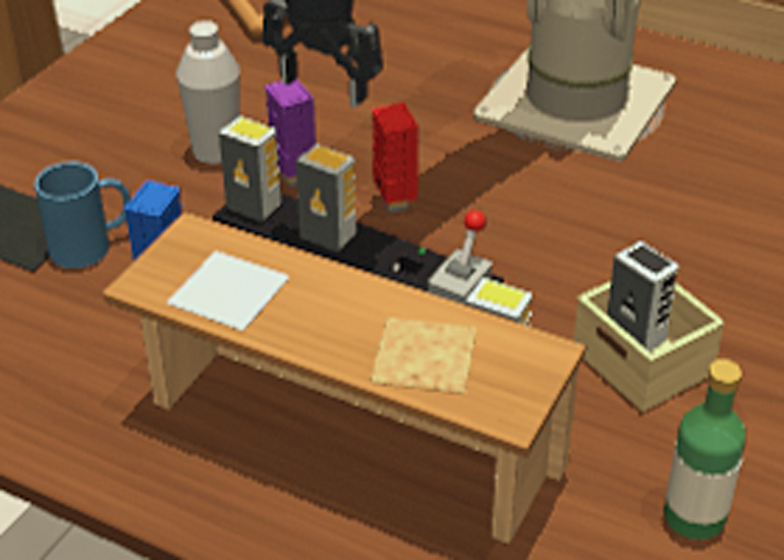

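The scene shows the first amber lamp hanging at the +y screw, at (500,298), level with the board, and the dark lamp standing in the caddy. Next is the middle lamp.

>>> jog_arm(deltas=[[[-0.005, 0.006, 0.13, 0, 0, 0], [0, 0, 0.13, 0, 0, 0], [0, 0, 0.13, 0, 0, 0], [0, 0, 0.13, 0, 0, 0], [0, 0, 0.13, 0, 0, 0], [0, 0, 0, 0, 0, 0], [0, 0, 0, 0, 0, 0]]])

```text
clock: 27.0
position: [0.4779, -0.1419, 0.1251]
ee_rot: [1.0, -0.029, 0.001, -0.0]
ft_force: [0.1, -0.4, -0.1]
grip_width: 1.003
```

>>> jog_arm(deltas=[[[0, 0, 0, 0, 0, 0], [0, 0, 0, 0, 0, 0], [0, 0, 0, 0, 0, 0], [0, 0, 0, 0, 0, 0], [0, 0, 0, 0, 0, 0], [0, 0, 0, 0, 0, 0], [0, 0, 0, 0, 0, 0]]], fingers=1)

```text
clock: 27.7
position: [0.4787, -0.1421, 0.1261]
ee_rot: [1.0, -0.029, 0.002, -0.0]
ft_force: [-0.9, 0.7, 5.4]
grip_width: 0.649
```

>>> jog_arm(deltas=[[[0, 0, -0.02, 0, 0, 0], [0, 0, -0.03, 0, 0, 0], [0, 0, -0.04, 0, 0, 0], [0, 0, -0.06, 0, 0, 0], [0, 0, -0.1, 0, 0, 0], [0, 0, -0.2, 0, 0, 0], [0, 0, -0.2, 0, 0, 0], [0, 0, 0, 0, 0, 0], [0, 0, 0, 0, 0, 0], [0, 0, 0, 0, 0, 0]]])

```text
clock: 28.7
position: [0.4769, -0.142, 0.254]
ee_rot: [1.0, -0.029, 0.0, -0.0]
ft_force: [-0.8, 0.2, -2.9]
grip_width: 0.652
```

```bash
python3 plan.py .60 .0277 .195 1.15
```

```text
t 28.7 p [ 0.4769 -0.142   0.254 ] rot [[0.998, -0.058, 0.0], [-0.058, -0.998, 0.001], [0.0, -0.001, -1.0]] F [-0.8  0.2 -2.9] w 0.652
turn total [-0.0001 -0.0001 -0.0125]  then shift total [ 0.632 -0.836  0.295]
```

>>> jog_arm(deltas=[[[0, 0, 0, 0, 0, -0.0125], [0.1053, -0.1393, 0, 0, 0, 0], [0.1053, -0.1393, 0, 0, 0, 0], [0.1053, -0.1393, 0, 0, 0, 0], [0.1053, -0.1393, 0, 0, 0, 0], [0.1053, -0.1393, 0, 0, 0, 0], [0.1053, -0.1393, 0, 0, 0, 0], [0, 0, 0.148, 0, 0, 0], [0, 0, 0.148, 0, 0, 0], [0, 0, 0, 0, 0, 0], [0, 0, 0, 0, 0, 0], [0, 0, 0, 0, 0, 0]]])

```text
clock: 29.9
position: [0.6012, 0.0274, 0.1973]
ee_rot: [1.0, 0.01, 0.002, -0.0]
ft_force: [-0.6, 0.1, -1.8]
grip_width: 0.648
```

Run:
```python
from h import *
obs(); c=viewer.camera("wrist"); np.savez("w10.npz",**c); obs()
cv2.imwrite("pics/w10c.png",cv2.resize(c["pixels"][120:290,160:350,::-1],None,fx=3.5,fy=3.5,interpolation=2))
```

```text
t 29.9 p [0.6012 0.0274 0.1973] rot [[1.0, 0.02, 0.004], [0.02, -1.0, 0.001], [0.004, -0.001, -1.0]] F [-0.6  0.1 -1.8] w 0.648
t 29.95 p [0.6013 0.0274 0.1975] rot [[1.0, 0.02, 0.004], [0.02, -1.0, 0.001], [0.004, -0.001, -1.0]] F [ 0.7  0.9 -1.8] w 0.651
```

View pics/w10c.png

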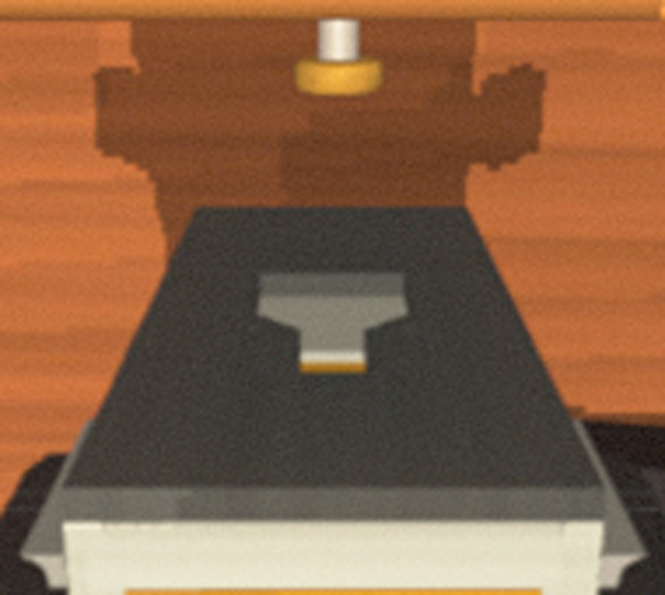

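>>> jog_arm(deltas=[[[0, 0.0075, 0.066, 0, 0, 0], [0, 0, 0, 0, 0, 0], [0.04, 0, 0, 0, 0, 0], [0.04, 0, 0, 0, 0, 0], [0.04, 0, 0, 0, 0, 0], [0.03, 0, 0, 0, 0, 0], [0.02, 0, 0, 0, 0, 0], [0, 0, 0, 0, 0, 0], [0, 0, 0, 0, 0, 0]]])

```text
clock: 30.85
position: [0.6346, 0.0267, 0.1825]
ee_rot: [1.0, 0.01, 0.001, -0.0]
ft_force: [0.7, -0.3, -3.1]
grip_width: 0.649
```

>>> jog_arm(deltas=[[[0.01, 0, 0, 0, 0, 0], [0.01, 0, 0, 0, 0, 0], [0, 0, 0, 0, 0, 0], [0, 0, 0, 0, 0, 0]]])

```text
clock: 31.25
position: [0.6386, 0.0268, 0.1826]
ee_rot: [1.0, 0.01, 0.001, -0.0]
ft_force: [-0.4, -0.6, -3.1]
grip_width: 0.642
```

>>> jog_arm(deltas=[[[0.01, 0, 0, 0, 0, 0], [0.01, 0, 0, 0, 0, 0], [0, 0, 0, 0, 0, 0], [0, 0, 0, 0, 0, 0]]])

```text
clock: 31.65
position: [0.6427, 0.0269, 0.1826]
ee_rot: [1.0, 0.01, 0.001, -0.0]
ft_force: [-0.7, 0.2, -2.4]
grip_width: 0.648
```

>>> jog_arm(deltas=[[[0.01, 0, 0, 0, 0, 0], [0.01, 0, 0, 0, 0, 0], [0, 0, 0, 0, 0, 0]]])

```text
clock: 31.95
position: [0.6447, 0.027, 0.1825]
ee_rot: [1.0, 0.01, -0.002, -0.0]
ft_force: [-13.1, -0.2, 3.4]
grip_width: 0.652
```

Contact with the face; ease off a little and lower.

>>> jog_arm(deltas=[[[-0.008, 0, 0, 0, 0, 0], [0, 0, 0.02, 0, 0, 0], [0, 0, 0.02, 0, 0, 0], [0, 0, 0.02, 0, 0, 0], [0, 0, 0.02, 0, 0, 0], [0, 0, 0.02, 0, 0, 0], [0, 0, 0.02, 0, 0, 0], [0, 0, 0, 0, 0, 0], [0, 0, 0, 0, 0, 0]]])

```text
clock: 32.85
position: [0.6447, 0.0269, 0.1587]
ee_rot: [1.0, 0.01, 0.0, -0.0]
ft_force: [-6.5, 0.1, 2.7]
grip_width: 0.645
```

>>> jog_arm(deltas=[[[0, 0, 0.01, 0, 0, 0], [0, 0, 0.01, 0, 0, 0], [0, 0, 0, 0, 0, 0]]])

```text
clock: 33.15
position: [0.6447, 0.0269, 0.158]
ee_rot: [1.0, 0.01, 0.001, -0.001]
ft_force: [-20.9, -0.2, 27.4]
grip_width: 0.646
```

>>> jog_arm(deltas=[[[-0.004, 0, -0.01, 0, 0, 0], [0, 0, 0, 0, 0, 0], [0, 0, 0, 0, 0, 0], [0, 0, 0, 0, 0, 0], [0, 0, 0, 0, 0, 0], [0, 0, -0.1, 0, 0, 0], [0, 0, -0.2, 0, 0, 0], [0, 0, -0.2, 0, 0, 0], [0, 0, 0, 0, 0, 0], [0, 0, 0, 0, 0, 0], [0, 0, 0, 0, 0, 0]]], fingers=0)

```text
clock: 34.25
position: [0.6437, 0.027, 0.2553]
ee_rot: [1.0, 0.01, -0.0, -0.0]
ft_force: [-0.7, 0.1, -0.4]
grip_width: 0.999
```

```bash
python3 plan.py .4715 -.2557 .255 -3.35
```

```text
t 34.25 p [0.6437 0.027  0.2553] rot [[1.0, 0.02, -0.0], [0.02, -1.0, 0.0], [-0.0, -0.0, -1.0]] F [-0.7  0.1 -0.4] w 0.999
turn total [-0.0001  0.      0.0125]  then shift total [-7.770e-01  1.461e+00  1.000e-03]
```

>>> jog_arm(deltas=[[[0, 0, 0, 0, 0, 0.0125], [-0.0777, 0.1461, 0, 0, 0, 0], [-0.0777, 0.1461, 0, 0, 0, 0], [-0.0777, 0.1461, 0, 0, 0, 0], [-0.0777, 0.1461, 0, 0, 0, 0], [-0.0777, 0.1461, 0, 0, 0, 0], [-0.0777, 0.1461, 0, 0, 0, 0], [-0.0777, 0.1461, 0, 0, 0, 0], [-0.0777, 0.1461, 0, 0, 0, 0], [-0.0777, 0.1461, 0, 0, 0, 0], [-0.0777, 0.1461, 0, 0, 0, 0], [0, 0, 0, 0, 0, 0]]])

```text
clock: 35.45
position: [0.4686, -0.2601, 0.2551]
ee_rot: [0.999, -0.033, -0.0, 0.0]
ft_force: [-0.4, 1.0, -0.3]
grip_width: 0.997
```

>>> jog_arm(deltas=[[[0, 0, 0, 0, 0, 0], [0, 0, 0, 0, 0, 0], [0, 0, 0, 0, 0, 0], [0, 0, 0, 0, 0, 0]]])

```text
clock: 35.85
position: [0.4724, -0.2549, 0.2559]
ee_rot: [1.0, -0.028, 0.001, -0.0]
ft_force: [-1.0, -0.4, -0.4]
grip_width: 0.999
```

```bash
python3 plan.py .4715 -.2557 .124 -3.35;  python3 - <<'E'
from h import *
c=viewer.camera("wrist"); 
for s,ce,_ in blobs(c,(22,120,120),(35,255,255),300): print(s,ce.round(1),atz(c,*ce,.150).round(4))
E
```

```text
t 35.85 p [ 0.4724 -0.2549  0.2559] rot [[0.998, -0.057, 0.001], [-0.057, -0.998, 0.001], [0.001, -0.001, -1.0]] F [-1.  -0.4 -0.4] w 0.999
turn total [-0.0001 -0.0002  0.0002]  then shift total [-0.004  0.004  0.659]
[ 230  190   55   33 1764] [256.8 205.6] [ 0.4682 -0.2559  0.15  ]
```

>>> jog_arm(deltas=[[[-0.004, 0.004, 0.13, 0, 0, 0], [0, 0, 0.13, 0, 0, 0], [0, 0, 0.13, 0, 0, 0], [0, 0, 0.13, 0, 0, 0], [0, 0, 0.13, 0, 0, 0], [0, 0, 0, 0, 0, 0], [0, 0, 0, 0, 0, 0]]])

```text
clock: 36.6
position: [0.4715, -0.2563, 0.1266]
ee_rot: [1.0, -0.029, 0.001, -0.0]
ft_force: [-0.0, 0.4, 0.7]
grip_width: 0.999
```

>>> jog_arm(deltas=[[[0, 0, 0, 0, 0, 0], [0, 0, 0, 0, 0, 0], [0, 0, 0, 0, 0, 0], [0, 0, 0, 0, 0, 0], [0, 0, 0, 0, 0, 0], [0, 0, 0, 0, 0, 0], [0, 0, 0, 0, 0, 0]]], fingers=1)

```text
clock: 37.3
position: [0.4723, -0.2567, 0.1277]
ee_rot: [1.0, -0.029, 0.002, -0.0]
ft_force: [0.6, -0.1, 7.2]
grip_width: 0.65
```

>>> jog_arm(deltas=[[[0, 0, -0.02, 0, 0, 0], [0, 0, -0.03, 0, 0, 0], [0, 0, -0.04, 0, 0, 0], [0, 0, -0.06, 0, 0, 0], [0, 0, -0.1, 0, 0, 0], [0, 0, -0.2, 0, 0, 0], [0, 0, -0.2, 0, 0, 0], [0, 0, 0, 0, 0, 0], [0, 0, 0, 0, 0, 0], [0, 0, 0, 0, 0, 0]]])

```text
clock: 38.3
position: [0.4705, -0.2562, 0.2555]
ee_rot: [1.0, -0.029, 0.0, -0.001]
ft_force: [0.5, -0.5, -2.7]
grip_width: 0.648
```

```bash
python3 plan.py .602 -.1035 .197 1.15
```

```text
t 38.3 p [ 0.4705 -0.2562  0.2555] rot [[0.998, -0.058, 0.001], [-0.058, -0.998, 0.001], [0.0, -0.001, -1.0]] F [ 0.5 -0.5 -2.7] w 0.648
turn total [-0.0002 -0.0001 -0.0125]  then shift total [ 0.672 -0.75   0.292]
```

>>> jog_arm(deltas=[[[0, 0, 0, 0, 0, -0.0125], [0.112, -0.125, 0, 0, 0, 0], [0.112, -0.125, 0, 0, 0, 0], [0.112, -0.125, 0, 0, 0, 0], [0.112, -0.125, 0, 0, 0, 0], [0.112, -0.125, 0, 0, 0, 0], [0.112, -0.125, 0, 0, 0, 0], [0, 0, 0.146, 0, 0, 0], [0, 0, 0.146, 0, 0, 0], [0, 0, 0, 0, 0, 0], [0, 0, 0, 0, 0, 0], [0, 0, 0, 0, 0, 0]]])

```text
clock: 39.5
position: [0.6031, -0.1041, 0.1995]
ee_rot: [1.0, 0.01, 0.002, -0.0]
ft_force: [-0.4, -0.8, -2.1]
grip_width: 0.649
```

Run:
```python
from h import *
obs(); c=viewer.camera("wrist"); np.savez("w11.npz",**c)
cv2.imwrite("pics/w11c.png",cv2.resize(c["pixels"][120:290,160:350,::-1],None,fx=3.5,fy=3.5,interpolation=2))
```

```text
t 39.5 p [ 0.6031 -0.1041  0.1995] rot [[1.0, 0.02, 0.003], [0.02, -1.0, 0.0], [0.003, -0.0, -1.0]] F [-0.4 -0.8 -2.1] w 0.649
```

View pics/w11c.png

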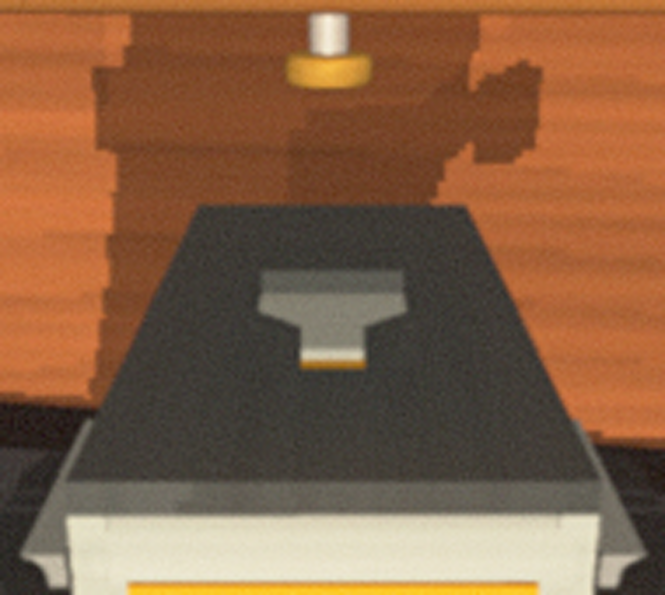

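>>> jog_arm(deltas=[[[0, -0.005, 0.065, 0, 0, 0], [0, 0, 0, 0, 0, 0], [0.04, 0, 0, 0, 0, 0], [0.04, 0, 0, 0, 0, 0], [0.04, 0, 0, 0, 0, 0], [0.03, 0, 0, 0, 0, 0], [0.02, 0, 0, 0, 0, 0], [0, 0, 0, 0, 0, 0], [0, 0, 0, 0, 0, 0]]])

```text
clock: 40.45
position: [0.6364, -0.1022, 0.185]
ee_rot: [1.0, 0.01, 0.001, -0.0]
ft_force: [-0.7, -0.6, -2.2]
grip_width: 0.65
```

>>> jog_arm(deltas=[[[0.015, 0, 0, 0, 0, 0], [0.015, 0, 0, 0, 0, 0], [0.01, 0, 0, 0, 0, 0], [0, 0, 0, 0, 0, 0]]])

```text
clock: 40.85
position: [0.6448, -0.1018, 0.1851]
ee_rot: [1.0, 0.01, 0.001, -0.0]
ft_force: [0.1, 0.1, -2.2]
grip_width: 0.645
```

>>> jog_arm(deltas=[[[0.01, 0, 0, 0, 0, 0], [0.01, 0, 0, 0, 0, 0], [0, 0, 0, 0, 0, 0], [0, 0, 0, 0, 0, 0]]])

```text
clock: 41.25
position: [0.6473, -0.1019, 0.185]
ee_rot: [1.0, 0.01, -0.001, -0.0]
ft_force: [-8.2, 1.2, 1.2]
grip_width: 0.649
```

>>> jog_arm(deltas=[[[-0.006, 0, 0, 0, 0, 0], [0, 0, 0.02, 0, 0, 0], [0, 0, 0.02, 0, 0, 0], [0, 0, 0.02, 0, 0, 0], [0, 0, 0.02, 0, 0, 0], [0, 0, 0.02, 0, 0, 0], [0, 0, 0.02, 0, 0, 0], [0, 0, 0, 0, 0, 0], [0, 0, 0, 0, 0, 0]]])

```text
clock: 42.15
position: [0.6472, -0.1018, 0.1608]
ee_rot: [1.0, 0.01, 0.001, -0.0]
ft_force: [-3.2, -0.9, -3.8]
grip_width: 0.648
```

>>> jog_arm(deltas=[[[0, 0, 0.01, 0, 0, 0], [0, 0, 0.01, 0, 0, 0], [0, 0, 0, 0, 0, 0]]])

```text
clock: 42.45
position: [0.6473, -0.1019, 0.1598]
ee_rot: [1.0, 0.01, 0.001, -0.001]
ft_force: [-13.3, 1.6, 18.3]
grip_width: 0.648
```

>>> jog_arm(deltas=[[[-0.004, 0, -0.008, 0, 0, 0], [0, 0, 0, 0, 0, 0], [0, 0, 0, 0, 0, 0], [0, 0, 0, 0, 0, 0], [0, 0, 0, 0, 0, 0], [0, 0, -0.1, 0, 0, 0], [0, 0, -0.2, 0, 0, 0], [0, 0, -0.2, 0, 0, 0], [0, 0, -0.2, 0, 0, 0], [0, 0, -0.2, 0, 0, 0], [0, 0, 0, 0, 0, 0]]], fingers=0)

```text
clock: 43.55
position: [0.6479, -0.1024, 0.3452]
ee_rot: [1.0, 0.01, 0.006, 0.0]
ft_force: [-0.1, -0.2, -0.2]
grip_width: 0.995
```

>>> jog_arm(deltas=[[[-0.15, -0.15, 0, 0, 0, 0], [-0.15, -0.15, 0, 0, 0, 0], [-0.1, -0.15, 0, 0, 0, 0], [0, -0.15, 0, 0, 0, 0], [0, 0, 0, 0, 0, 0], [0, 0, 0, 0, 0, 0], [0, 0, 0, 0, 0, 0], [0, 0, 0, 0, 0, 0]]])

```text
clock: 44.35
position: [0.564, 0.0152, 0.3384]
ee_rot: [1.0, 0.009, 0.001, -0.0]
ft_force: [-0.5, -0.4, -0.0]
grip_width: 1.0
```

Run:
```python
from h import *
obs(); c=viewer.camera("wrist"); s=viewer.camera("scene")
for st,ce,_ in blobs(c,(22,120,120),(35,255,255),300): print(st,ce.round(1),atz(c,*ce,.183).round(4))
for st,ce,_ in blobs(c,(0,180,100),(5,255,255),200): print("red",ce.round(1),atz(c,*ce,0.112).round(4))
a=cv2.resize(c["pixels"][:,:,::-1],(500,375)); b=cv2.resize(s["pixels"][110:310,120:400,::-1],(500,357))
cv2.imwrite("pics/f1.png",cv2.resize(np.vstack([a,b]),None,fx=.8,fy=.8))
```

```text
t 44.35 p [0.564  0.0152 0.3384] rot [[1.0, 0.018, 0.002], [0.018, -1.0, 0.0], [0.002, -0.0, -1.0]] F [-0.5 -0.4 -0. ] w 1.0
[ 71   0  64  25 623] [96.7 10. ] [0.7059 0.1449 0.183 ]
[  64   83   54   33 1635] [90.7 98.9] [0.6376 0.1593 0.183 ]
[ 365   83   54   33 1639] [391.3  98.9] [ 0.6428 -0.1014  0.183 ]
[ 219   84   51   32 1513] [244.1  99.7] [0.6396 0.0263 0.183 ]
red [227.5 249. ] [0.4576 0.048  0.112 ]
red [345.3 332.1] [ 0.3317 -0.1157  0.112 ]
```

View pics/f1.png

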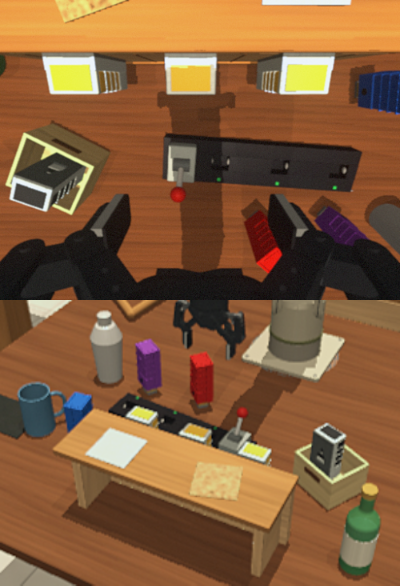

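```bash
python3 -c "
from workcell import hand_in; print(hand_in())"
```

```text
the job is handed in; nothing more can be done
None
```

I did the whole job in the order asked and handed it in at about 44 s of the 210 s allowed.

- **Dock:** I switched it off before unplugging any lamp. The lever came up against a hard stop on two pushes.
- **Failed lamp:** it came off the +y screw and stands upright inside the caddy.
- **Charged lamps:** all three were unplugged and hung, one on each screw. Each was pushed back until its back touched the upstand, then pulled down about 25 mm until it seated.

**Last checks:** the final wrist and scene pictures show three amber lamps on the ledge, level with each other. Their lenses measure at y 0.159, 0.026 and −0.101 m, about 130 mm apart as the screws should be. The dock is empty, the failed lamp is in the caddy, the gripper is clear, and the mug, bottle, shaker and look-alikes look undisturbed.

**What disagreed:**
- **Lever position:** the knob measured about 3 mm short of where the full off position should be. The readings at the on end were out by a similar amount, so I relied on the hard stop.
- **Green dock lights:** they stayed lit after switching off, so I did not use them as evidence that the dock is off.
- **First lamp:** I gripped it tilted by about 3° and corrected the tilt before hanging it.

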